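# Set the purge-gas regulator to its mark and lock it

## Task

On the tilted gas regulator, slide the steel lock guard all the way back off the knob, turn the knob until its pointer lines up with the raised mark tab on the rim of the scale (within a few degrees), then slide the guard fully home over the knob again without upsetting the setting. Do not shift the mark tab, and leave the flask, the jar and the weighing dish standing where they are.

Things in the scene. Friction and masses are not known exactly. Their poses are not given: they have to be found in the camera images.
- panel: fixed white front panel of the grey regulator case, tilted 25 deg towards the robot's side. Origin: where the knob axis meets the panel, 92 mm above the bench. x up the slope, y left along the panel (level), z straight out of it. Spans x -90 to 90, y -208 to 76 mm; flat scale lines round the knob; rails 3 mm high along y at x = -75 and 75 mm, with 12 mm high end stops
- knob (a joint): angle of the black knob about the panel's z, rad, -1.3 to 1.3; 0: pointer straight up the slope; grows anticlockwise seen facing the panel. Stiff (0.12 N m), stays where left. Round skirt 72 mm across, 12 mm high; on it a grip bar 64 mm long, 18 mm thick, 12 to 44 mm above the panel, lying along the pointer's direction; a small black pointer tongue (6 mm wide) stands out at one end
- knob_grip (a point): centre of the knob's grip bar, on the knob axis, 34 mm above the panel; its x axis points along the bar to the pointer, its y axis across the 18 mm thickness, z out of the panel
- knob_tip (a point): the end of the knob's pointer tongue, 49 mm from the knob axis and 14.5 mm above the panel
- mark (a joint): angle of the mark tab about the knob axis, rad, counted as the knob's: the knob is set when both are equal. A raised dark steel block 14 mm long (51 to 65 mm from the axis), 6 mm wide, 15 mm high, very stiff. It lies 0.4 to 1.5 rad anticlockwise of the knob's first position
- mark_tip (a point): the point that the pointer's end must meet: on the mark tab's middle line, 49 mm from the knob axis, 14.5 mm above the panel
- lock (a joint): travel of the steel lock guard along the panel's y, m: 0 fully back at the right stop (centred 140 mm right of the knob axis), 0.140 fully home over the knob, at its stop. Friction 2.5 N, stays where left. A bridge 158 mm long up the slope, 100 mm wide along y, top 53 mm above the panel, open left and right, a window in its upper half. It starts over the knob and blocks its grip
- lock_fin (a point): grasp point of the black fin on the guard's top: fin 60 mm long (panel x), 14 mm thick (panel y), from 53 to 85 mm above the panel; the point lies on its middle plane, 73 mm above the panel, 25 mm down the slope from the guard's centre. Axes as the panel's
- flask: bystander: stoppered glass flask, 72 mm across, 163 mm tall, loose, stands to the left of the regulator; origin at the centre of its underside
- jar: bystander: glass jar with a white cap, 68 mm across, 95 mm tall, loose, stands behind the regulator; origin at the centre of its underside
- dish: bystander: white weighing dish, 84 mm across, 26 mm tall, loose, stands to the right of the regulator; origin at the centre of its underside

How it is judged (in metres and radians):
On the way, in this order (a step that is already met when the one before it is completed fails the run):
1. the lock guard is slid back off the knob (within 30 mm of its right-hand stop) (value of joint lock below 0.03 m), for 0.2 s.
2. with the guard back, the pointer's end is within 5 mm (about 6 degrees) of the mark (distance between knob_tip and mark_tip below 0.005 m and value of joint lock below 0.03 m), for 0.3 s.
3. the guard is home over the set knob (distance between knob_tip and mark_tip below 0.005 m and value of joint lock above 0.134 m), for 0.2 s.
At the end, for the whole second after the job is handed in: the knob's pointer end is within 5 mm (about 6 degrees) of the mark and the lock guard is home over the knob, within 6 mm of its left-hand stop (all of step 3); the robot touches nothing.
It fails at once if the mark tab is shifted by more than 4 mm (distance of mark_tip from where it was at the start of the episode above 0.004 m).
It fails at once if the flask, jar or dish is shifted by more than 20 mm or tipped (distance of any of flask, jar, dish from where it was at the start of the episode above 0.02 m or angle between any of flask, jar's own z axis and vertical above 0.4 rad).
It also fails if it takes over 58 s, if anything falls off the work surface, if the arm or the gripper's body presses on something with over 40 N, if the wrist force passes 120 N, or if a joint passes its speed limit or range.

## Robot

A 6-joint arm with a two-finger parallel gripper is mounted at the origin on the work surface. World frame = base frame: x ahead of the robot, y to its left, z up, the work surface at z = 0. Lengths are in mm, angles in rad, forces in N, time in s.
With the tool pointing down it reaches from about 325 to 900 mm from the base axis. Payload 6.1 kg.
Tool frame: the origin (TCP) lies on the centre line of the jaws, within the pads' length; the fingertips stand r.tips_ahead ahead of it and the grasp point (between the pads) lies 11 mm behind it (r.tips_ahead is the distance from the TCP to the fingertips, in mm); z points along the fingers, y is the direction in which the jaws open and shut (so a half turn about z gives the same grasp; the last joint's range is limited). The gripper opens to 85 mm and grips with 20 to 120 N. Pads are 22 mm wide; open, the fingers measure 114 mm over their backs; the gripper's body (76 mm by 85 mm) begins 54 mm behind the grasp point. The pads swing forward as they close: fully open they stand 13 mm farther back than shut.
Start: joints at [0.989, 0.22, 1.526, -0, 1.395, -0.126], TCP at [275.11, 561.186, 239.3] pointing down, gripper open.
Joint ranges: [-2.98, 2.98], [-0.91, 2.08], [0.09, 2.57], [-1.24, 4.39], [0.2, 2.65], [-2.68, 2.68]. Speed limits (rad/s): [2.57, 2.57, 3.01, 3.14, 3.14, 3.14].

## Interface

Orientations are given as a unit quaternion [x, y, z, w].
In Python, from cell import r, vision, ticket gives the robot as it stands.
- The arm moves only by the tool arm_command, never from a script. Its argument "series" is a list of rows, each an object of numbers: "hand": the gripper command: -1 is fully open, 1 is shut, values between are in proportion; "x", "y", "z": the shift along the tool's x, y, z in m; "spin": the turn about the tool's z in degrees. In form: [{"hand": .., "x": .., "y": .., "z": .., "spin": ..}, ...]. A call has 1 to 20 rows; each row is the pose to reach, as a shift and turn from the pose commanded when the call began, along the tool's axes at that moment; what a row does not reach only later rows make up. A row lasts 1/8 s, in which the tool goes at most 62.5 mm and 10.7 degrees, less where a joint would pass 70% of its speed; a pose out of reach is approached as far as the arm can. A call with a gripper value outside its range is refused whole. The fingers move at their own pace and stop on an object; "force" is the grip in N (left out, the last holds). Time passes only in rows, so rows that repeat a pose let the fingers close. It gives the time, the measured TCP pose, the force and the opening at its end, in the units of the state.
- r.read_state(): the state, without advancing time (a new reading comes with each control period).
- vision.get_image(name): name is "scene" or "top" or "wrist"; returns the picture (480x640x3 uint8, red, green, blue); there is no depth.
- vision.camera_model(name): a dict with "intrinsics" (3x3 intrinsics, pixels), "position" and "rotation" of the camera in the world. Camera axes: x right, y down, z forward; pixel columns grow to the right and rows downward; lengths in mm; the calibration is good to about 2 mm. The wrist camera is an equidistant fisheye: a pixel r from the principal point sees the ray r / f radians off the axis. A picture is of the moment at which its call begins: read the wrist's pose just before it. camera_model takes no time and is no camera call; for the wrist camera it gives the pose at the moment of the call.
- ticket.sign_off(): hands the job in, once; it reports no verdict.
The state is a dict: "clock": time; "joints": joint angles; "joint_vel": joint speeds; "joint_torque": joint torques, N m; "position": TCP position; "tcp_rot": TCP orientation; "ft_force": force on the tool from outside, world axes, zero at the start; "wrist_torque": the same for the moment, N m; "opening": finger opening in mm.
Only numpy, scipy, OpenCV 4.12 (cv2) and the standard library are available. Lean on these libraries where they do the work, as an engineer would, in place of code of your own. Each camera call takes 0.05 s, during which the arm holds its last target.

## Working session

There is one attempt and no reset: what is moved stays moved. The work goes in short steps, Python scripts to look and compute and a tool call to move; the robot and the scene stay as the last step left them, time stands still between calls to the robot, and variables do not carry over. Pictures are saved under pics/ and viewed, and the job is handed in when it is done.

Besides the shell and the picture viewer there is one more tool, called after "Call:" by a JSON object that holds its "fn" and its "kwargs", one argument or row to a line. arm_command: Moves the arm, as the interface text tells. Its arguments: {"type":"object","properties":{"series":{"type":"array"},"force":{"type":"number"}},"required":["series"]}

```bash
ls; mkdir -p pics
python3 - <<'E'
from cell import r, vision, ticket
import cv2
s=r.read_state(); print(s, r.tips_ahead)
for n in ["scene","top","wrist"]:
    im=vision.get_image(n); cv2.imwrite(f"pics/{n}0.png",im[:,:,::-1])
    m=vision.camera_model(n); print(n,m)
E
```

```text
pics
{'clock': 0.0, 'joints': array([ 9.88908704e-01,  2.21219646e-01,  1.52761198e+00,  1.43710111e-05,
        1.39467523e+00, -1.26142154e-01]), 'joint_vel': array([-0.00134484,  0.00103182, -0.00097044,  0.00126559,  0.00077143,
        0.00035041]), 'joint_torque': array([ 2.50420067e-05, -4.96902180e+01, -3.89390373e+01, -1.53186675e-04,
        1.11709780e-02, -1.65510716e-05]), 'position': array([274.78374391, 560.70820508, 238.20276832]), 'tcp_rot': array([ 2.25906892e-01,  9.74148428e-01, -8.95297948e-04, -3.38429496e-04]), 'ft_force': array([-0.0046536 , -1.04704983, -0.09958243]), 'wrist_torque': array([-0.01158934, -0.0010195 ,  0.03774045]), 'opening': 85.44235902349459} 8.0
scene {'intrinsics': array([[509.00044141,   0.        , 318.82165311],
       [  0.        , 509.00044141, 241.96457042],
       [  0.        ,   0.        ,   1.        ]]), 'position': array([1029.37630685, -157.06031265,  913.46139459]), 'rotation': array([ 0.82496774,  0.5071429 , -0.13331664, -0.21085775])}
top {'intrinsics': array([[563.31189445,   0.        , 321.85254895],
       [  0.        , 563.31189445, 254.01002607],
       [  0.        ,   0.        ,   1.        ]]), 'position': array([ 497.15553659,   42.9350547 , 1092.16889919]), 'rotation': array([-0.6983821 ,  0.71172351, -0.05051775,  0.05621429])}
wrist {'intrinsics': array([[371.64829954,   0.        , 319.3209687 ],
       [  0.        , 371.64829954, 242.77146413],
       [  0.        ,   0.        ,   1.        ]]), 'position': array([200.44694672, 599.53724245, 372.78289337]), 'rotation': array([0.83744923, 0.52144242, 0.08541691, 0.13957272])}
```

View pics/scene0.png

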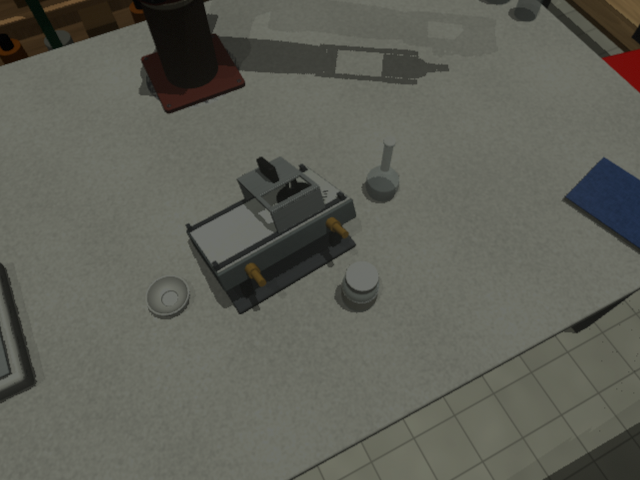

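View pics/top0.png

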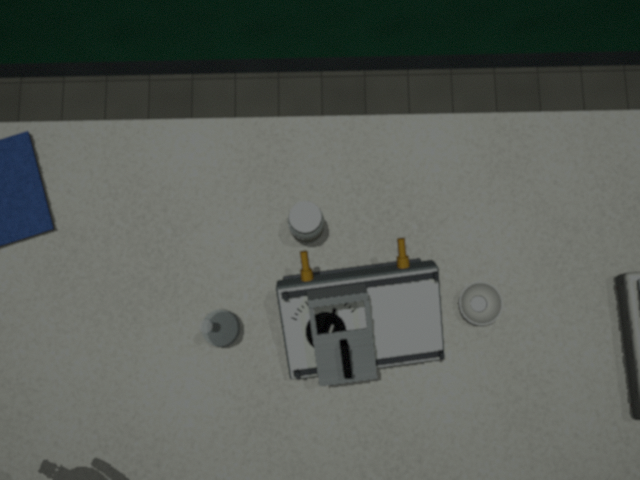

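View pics/wrist0.png

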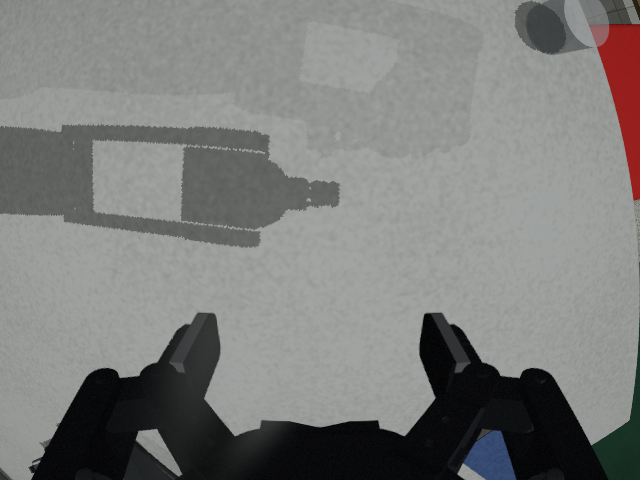

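Run:
```python
import cv2
t=cv2.imread("pics/top0.png")[225:395,190:515]; s=cv2.imread("pics/scene0.png")[120:330,130:410]
cv2.imwrite("pics/t0z.png",cv2.convertScaleAbs(cv2.resize(t,None,fx=2.46,fy=2.46,interpolation=cv2.INTER_CUBIC),alpha=1.5))
cv2.imwrite("pics/s0z.png",cv2.convertScaleAbs(cv2.resize(s,None,fx=2.8,fy=2.8,interpolation=cv2.INTER_CUBIC),alpha=1.5))
```

```text
(no output)
```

View pics/t0z.png

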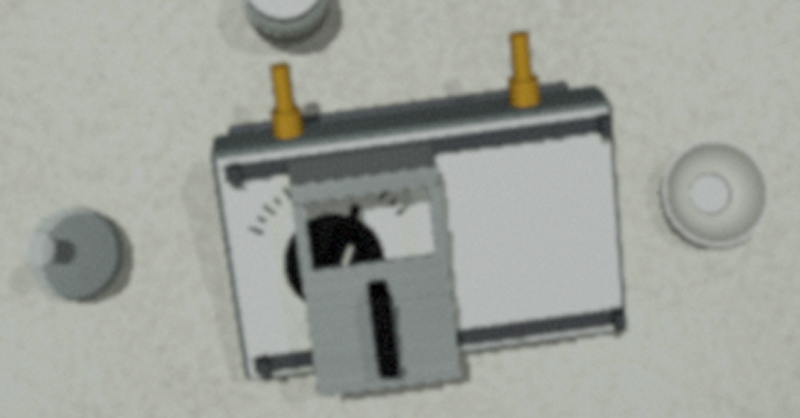

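View pics/s0z.png

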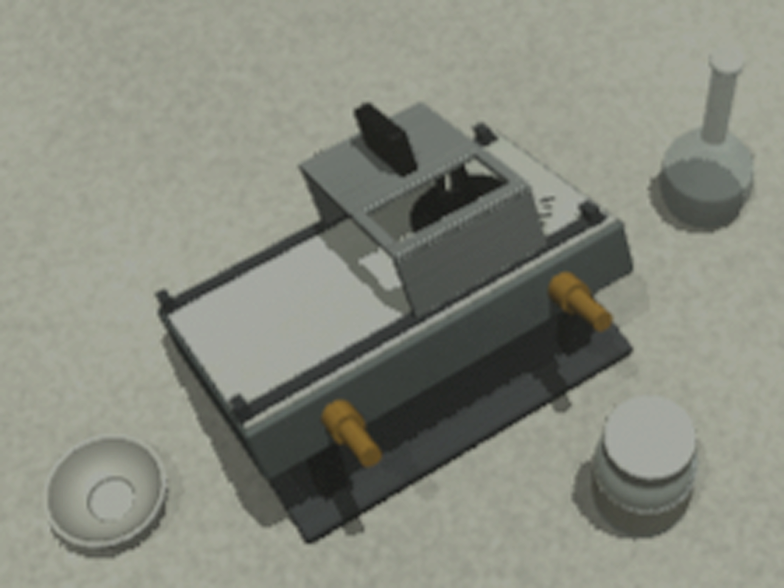

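```bash
cat > h.py <<'E'
import numpy as np
from scipy.spatial.transform import Rotation as R
from cell import r, vision, ticket
def ray(name,uv,m=None):
    m=m or vision.camera_model(name); K=m['intrinsics']; f=K[0,0]
    d=np.array([(uv[0]-K[0,2]),(uv[1]-K[1,2])])
    if name=='wrist':
        rr=np.hypot(*d); th=rr/f; v=np.r_[np.sin(th)*d/max(rr,1e-9),np.cos(th)]
    else: v=np.r_[d/f,1.]
    v/=np.linalg.norm(v)
    return m['position'],R.from_quat(m['rotation']).apply(v)
def onz(name,uv,z,m=None):
    p,d=ray(name,uv,m); return p+d*(z-p[2])/d[2]
def onplane(name,uv,o,n,m=None):
    p,d=ray(name,uv,m); return p+d*((o-p)@n)/(d@n)
def tri(rays):
    A=sum(np.eye(3)-np.outer(d,d) for p,d in rays); b=sum((np.eye(3)-np.outer(d,d))@p for p,d in rays)
    x=np.linalg.solve(A,b); return x,[np.linalg.norm((np.eye(3)-np.outer(d,d))@(x-p)) for p,d in rays]
def proj(name,X,m=None):
    m=m or vision.camera_model(name); K=m['intrinsics']; c=R.from_quat(m['rotation']).inv().apply(np.atleast_2d(X)-m['position'])
    if name=='wrist':
        rr=np.hypot(c[:,0],c[:,1]); th=np.arctan2(rr,c[:,2]); q=c[:,:2]/rr[:,None]*th[:,None]
    else: q=c[:,:2]/c[:,2:]
    return q*K[0,0]+K[:2,2]
T=np.radians(25)
def frame(yaw,o):
    # panel x up slope, y left, z out
    return np.column_stack([[np.cos(yaw)*np.cos(T),np.sin(yaw)*np.cos(T),np.sin(T)],[-np.sin(yaw),np.cos(yaw),0],
      [-np.cos(yaw)*np.sin(T),-np.sin(yaw)*np.sin(T),np.cos(T)]]),np.array(o,float)
E
python3 - <<'E'
from h import *
tz=lambda u,v:((u+.5)/2.46-.5+190,(v+.5)/2.46-.5+225)
sz=lambda u,v:((u+.5)/2.8-.5+130,(v+.5)/2.8-.5+120)
# fin tops: near end (far from robot) and low end
a=tri([ray('top',tz(378,284)),ray('scene',sz(409,165))]); b=tri([ray('top',tz(391,372)),ray('scene',sz(364,108))])
print('fin hi',a,'fin lo',b,np.linalg.norm(a[0]-b[0]))
for n,uv,x in [('UL',(218,157),90),('LL',(250,378),-90),('LR',(625,330),-90),('UR',(608,118),90)]:
    print(n,onz('top',tz(*uv),92+x*np.sin(T)))
for n,uv,x in [('UL',(232,172),75),('LL',(264,364),-75),('LR',(620,318),-75),('UR',(606,124),75)]:
    print('stop',n,onz('top',tz(*uv),92+x*np.sin(T)+12*np.cos(T)))
for n,uv in [('flask',(85,255)),('dish',(714,195))]: print(n,onz('top',tz(*uv),20))
print('jar',onz('top',(306,217),95))
E
```

```text
fin hi (array([496.21292402,  16.95471868, 150.35770406]), [np.float64(0.6763140625892062), np.float64(0.6763140625892089)]) fin lo (array([438.11408738,   9.721022  , 148.55483771]), [np.float64(0.7695281773813145), np.float64(0.769528177381305)]) 58.575178307020025
UL [585.3775098  125.01533088 130.03564356]
LL [429.41942847 109.08392774  53.96435644]
LR [ 459.11785246 -167.18681237   53.96435644]
UR [ 607.45094807 -147.33241449  130.03564356]
stop UL [574.37564017 115.0046955  134.57206307]
stop LL [440.26260281  97.7694507   71.17932381]
stop LR [ 468.3559365  -160.52245346   71.17932381]
stop UR [ 602.77173558 -144.84610329  134.57206307]
flask [521.93679832 237.16904785  20.        ]
dish [ 558.84906067 -247.6470276    20.        ]
jar [717.32616831  77.04473604  95.        ]
```

```bash
cat >> h.py <<'E'
import cv2
def pts(theta=None,lock=.14):
    P={}
    P['panel']=[(90,76,0),(-90,76,0),(-90,-208,0),(90,-208,0)]
    P['sk']=[(36*np.cos(a),36*np.sin(a),12) for a in np.linspace(0,6.28,40)]
    y=lock*1000-140
    P['fin']=[(-55,y-7,85),(5,y-7,85),(5,y+7,85),(-55,y+7,85)]
    P['finb']=[(-55,y-7,53),(5,y-7,53),(5,y+7,53),(-55,y+7,53)]
    P['grd']=[(-79,y-50,53),(79,y-50,53),(79,y+50,53),(-79,y+50,53)]
    return P
def overlay(name,im,F,o,P,crop,fac,out,m=None,al=1.5):
    x0,y0,x1,y1=crop
    v=cv2.convertScaleAbs(cv2.resize(im[y0:y1,x0:x1,::-1],None,fx=fac,fy=fac,interpolation=cv2.INTER_CUBIC),alpha=al)
    for k,(n,q) in enumerate(P.items()):
        uv=(proj(name,np.array(q)@F.T+o,m)-[x0,y0]+.5)*fac-.5
        cv2.polylines(v,[np.round(uv).astype(int)],True,[(0,0,255),(0,255,0),(255,0,0),(255,0,255),(0,255,255),(255,255,0)][k%6],1)
    cv2.imwrite(out,v)
E
python3 - <<'E'
from h import *
F,o=frame(.108,(518,43,92)); print(F, 'fin grasp', F@[-25,0,73]+o,'back',F@[-25,-140,73]+o)
overlay('top',cv2.imread('pics/top0.png')[:,:,::-1],F,o,pts(),(190,225,515,395),2.46,'pics/t0o.png')
overlay('scene',cv2.imread('pics/scene0.png')[:,:,::-1],F,o,pts(),(130,120,410,330),2.8,'pics/s0o.png')
E
```

```text
[[ 0.90102734 -0.10779017 -0.42015595]
 [ 0.09769107  0.99417367 -0.04555409]
 [ 0.42261826  0.          0.90630779]] fin grasp [464.80293249  37.23227433 147.59501191] back [ 479.89355635 -101.95203898  147.59501191]
```

View pics/t0o.png

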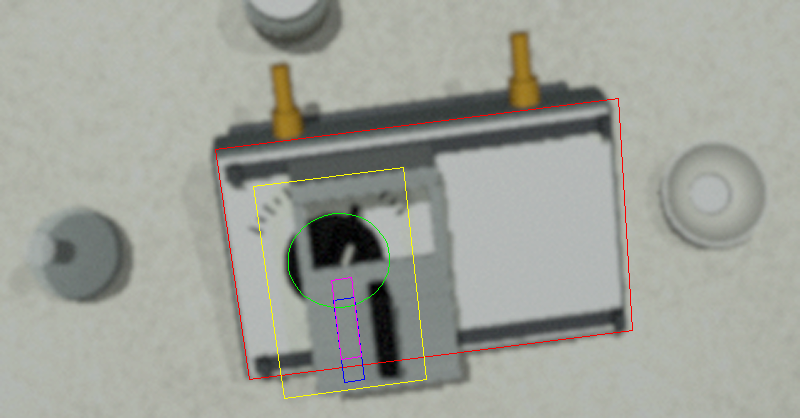

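View pics/s0o.png

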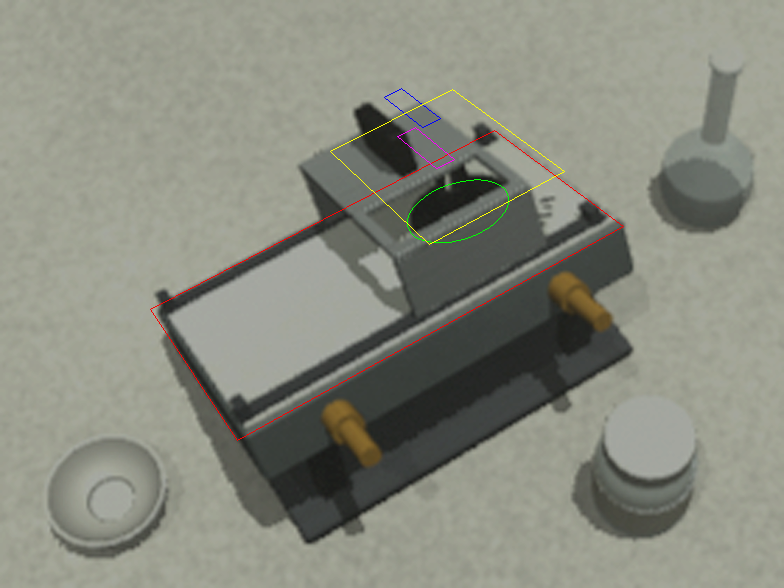

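```bash
cat >> h.py <<'E'
def goto(tgt,jaw=None):
    """shift along current tool axes (m) to tgt mm, and spin (deg) so tool y is along jaw (world xy angle direction)"""
    s=r.read_state(); Rt=R.from_quat(s['tcp_rot']).as_matrix()
    d=Rt.T@(np.array(tgt)-s['position'])/1000
    out={'d':d.round(4)}
    if jaw is not None:
        j=np.array([*jaw,0.]); j/=np.linalg.norm(j)
        l=Rt.T@j; a=np.degrees(np.arctan2(-l[0],l[1])); out['spin']=[round(x,1) for x in (a,a-180,a+180)]
    out['j6']=s['joints'][5]
    return out
E
python3 - <<'E'
from h import *
print(R.from_quat(r.read_state()['tcp_rot']).as_matrix().round(3))
print(goto((465,15,245),(-.108,.994)))
E
```

```text
[[-0.898  0.44  -0.001]
 [ 0.44   0.898 -0.001]
 [ 0.    -0.002 -1.   ]]
{'d': array([-0.411 , -0.4064, -0.006 ]), 'spin': [np.float64(-32.3), np.float64(-212.3), np.float64(147.7)], 'j6': np.float64(-0.12609872023126054)}
```

Call:
{"fn": "arm_command", "kwargs": {
  "series": [
    {"hand": -1,"x": -0.03,"y": -0.03,"z": -0.01,"spin": -5},
    {"hand": -1,"x": -0.07,"y": -0.07,"z": -0.01,"spin": -10},
    {"hand": -1,"x": -0.11,"y": -0.11,"z": -0.01,"spin": -15},
    {"hand": -1,"x": -0.15,"y": -0.15,"z": -0.01,"spin": -20},
    {"hand": -1,"x": -0.19,"y": -0.19,"z": -0.01,"spin": -25},
    {"hand": -0.7,"x": -0.23,"y": -0.23,"z": -0.01,"spin": -32},
    {"hand": -0.5,"x": -0.27,"y": -0.27,"z": -0.01,"spin": -32.3},
    {"hand": -0.3,"x": -0.31,"y": -0.31,"z": -0.01,"spin": -32.3},
    {"hand": -0.2,"x": -0.35,"y": -0.35,"z": -0.01,"spin": -32.3},
    {"hand": -0.2,"x": -0.39,"y": -0.39,"z": -0.01,"spin": -32.3},
    {"hand": -0.2,"x": -0.411,"y": -0.406,"z": -0.006,"spin": -32.3},
    {"hand": -0.2,"x": -0.411,"y": -0.406,"z": -0.006,"spin": -32.3},
    {"hand": -0.2,"x": -0.411,"y": -0.406,"z": -0.006,"spin": -32.3}
  ]
}}

```text
clock: 1.78
position: [465.0, 16.3, 245.1]
tcp_rot: [-0.054, 0.999, 0.0, -0.0]
ft_force: [-0.3, 0.3, -0.6]
opening: 51.6
```

Run:
```python
from h import *
s=r.read_state();print(s['clock'],s['position'],s['opening'],s['joints'].round(2),s['joint_vel'].round(3))
m=vision.camera_model('wrist'); im=vision.get_image('wrist'); 
cv2.imwrite('pics/w1.png',cv2.convertScaleAbs(im[:,:,::-1],alpha=1.5)); np.savez('w1.npz',im=im,**m)
```

```text
1.775 [464.97769114  16.33866466 245.06674725] 51.59603664626894 [-0.13 -0.18  1.92  0.    1.4  -1.81] [ 0.019 -0.008  0.    -0.    -0.001 -0.004]
```

View pics/w1.png

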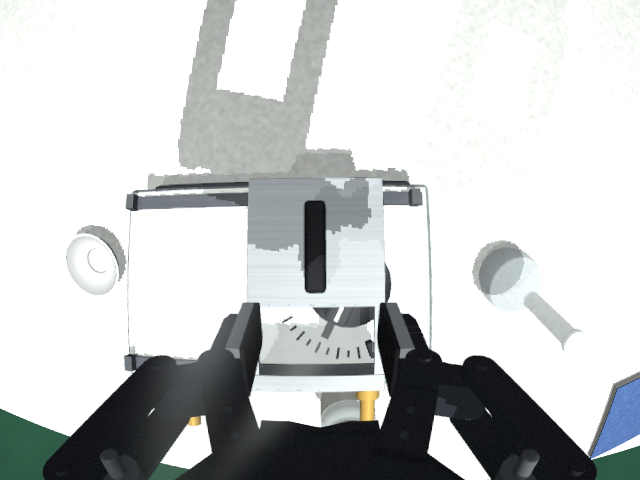

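Run:
```python
from h import *
d=np.load('w1.npz'); m={k:d[k] for k in ('intrinsics','position','rotation')}
print(m['position'],R.from_quat(m['rotation']).as_matrix().round(3))
for uv,z in [((316,202),146),((315.5,247),158.5),((314.5,293),171)]: print(onz('wrist',uv,z,m).round(1))
F,o=frame(.108,(518,43,92))
# panel corners, dark stops
for n,uv,x in [('LL',(427,188),-90),('LR',(133,192),-90),]: print(n,onz('wrist',uv,92+x*np.sin(T),m).round(1))
for n,uv,x in [('LLs',(416,197),-75),('LRs',(133,201),-75),('URs',(130,362),75)]: print(n,onz('wrist',uv,92+x*np.sin(T)+12*np.cos(T),m).round(1))
overlay('wrist',d['im'],F,o,pts(lock=.118),(80,130,480,430),2,'pics/w1o.png',m,1.0)
```

```text
[382.53574692   9.06211156 379.46881916] [[-0.106  0.941  0.32 ]
 [ 0.994  0.1    0.035]
 [ 0.     0.322 -0.947]]
[434.2  12.5 146. ]
[460.3  15.  158.5]
[486.3  17.2 171. ]
LL [429.7 113.   54. ]
LR [ 460.1 -164.    54. ]
LLs [436.4  99.   71.2]
LRs [ 464.5 -155.1   71.2]
URs [ 597.1 -140.6  134.6]
```

View pics/w1o.png

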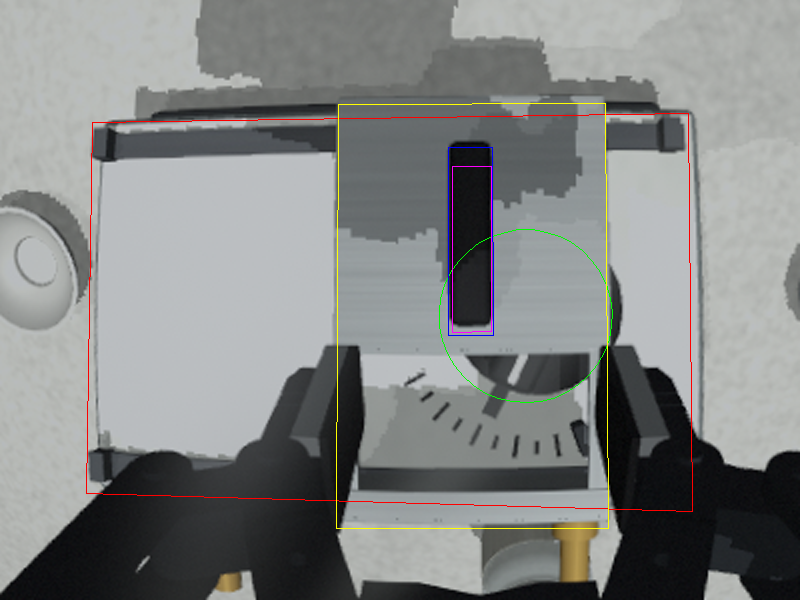

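Call:
{"fn": "arm_command", "kwargs": {
  "series": [
    {"hand": -0.2,"x": 0,"y": -0.001,"z": 0.03,"spin": 0},
    {"hand": -0.2,"x": 0.001,"y": -0.001,"z": 0.065,"spin": 0},
    {"hand": -0.2,"x": 0.002,"y": -0.001,"z": 0.088,"spin": 0},
    {"hand": -0.2,"x": 0.002,"y": -0.001,"z": 0.098,"spin": 0},
    {"hand": 1,"x": 0.002,"y": -0.001,"z": 0.098,"spin": 0},
    {"hand": 1,"x": 0.002,"y": -0.001,"z": 0.098,"spin": 0},
    {"hand": 1,"x": 0.002,"y": -0.001,"z": 0.098,"spin": 0},
    {"hand": 1,"x": 0.002,"y": -0.001,"z": 0.098,"spin": 0}
  ],
  "force": 30
}}

```text
clock: 2.82
position: [464.4, 14.5, 148.7]
tcp_rot: [-0.054, 0.999, -0.0, 0.001]
ft_force: [-1.8, 1.7, 7.0]
opening: 13.5
```

Call:
{"fn": "arm_command", "kwargs": {
  "series": [
    {"hand": 1,"x": 0,"y": -0.008,"z": -0.001,"spin": 0},
    {"hand": 1,"x": 0,"y": -0.02,"z": -0.001,"spin": 0},
    {"hand": 1,"x": 0,"y": -0.035,"z": -0.001,"spin": 0},
    {"hand": 1,"x": 0,"y": -0.05,"z": -0.001,"spin": 0},
    {"hand": 1,"x": 0,"y": -0.065,"z": -0.001,"spin": 0},
    {"hand": 1,"x": 0,"y": -0.08,"z": -0.001,"spin": 0},
    {"hand": 1,"x": 0,"y": -0.092,"z": -0.001,"spin": 0},
    {"hand": 1,"x": 0,"y": -0.1,"z": -0.001,"spin": 0},
    {"hand": 1,"x": 0,"y": -0.106,"z": -0.001,"spin": 0},
    {"hand": 1,"x": 0,"y": -0.106,"z": -0.001,"spin": 0},
    {"hand": 1,"x": 0,"y": -0.106,"z": -0.001,"spin": 0},
    {"hand": 1,"x": 0,"y": -0.106,"z": -0.001,"spin": 0}
  ]
}}

```text
clock: 4.32
position: [476.7, -91.9, 148.7]
tcp_rot: [-0.054, 0.999, -0.001, 0.002]
ft_force: [7.3, -0.5, -5.1]
opening: 13.2
```

Run:
```python
from h import *
s=r.read_state();print(s['clock'],s['position'],s['opening'],s['joints'].round(2))
m=vision.camera_model('wrist'); im=vision.get_image('wrist'); t=vision.get_image('top'); sc=vision.get_image('scene')
cv2.imwrite('pics/w2.png',im[:,:,::-1]); np.savez('w2.npz',im=im,**m)
cv2.imwrite('pics/t2r.png',t[:,:,::-1]); cv2.imwrite('pics/s2r.png',sc[:,:,::-1])
F,o=frame(.106,(515,47,92))
overlay('top',t,F,o,pts(lock=.008),(190,225,515,395),2.46,'pics/t2o.png')
```

```text
4.325 [476.69350455 -91.86267077 148.7054639 ] 13.197518684953382 [-0.35 -0.03  1.98  0.    1.19 -2.03]
```

View pics/w2.png

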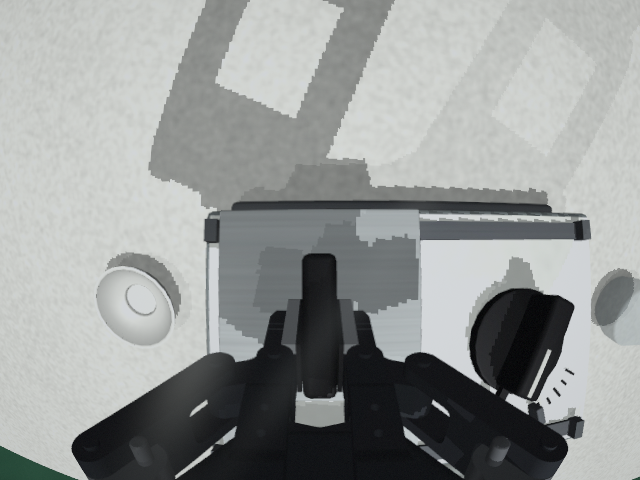

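View pics/t2o.png

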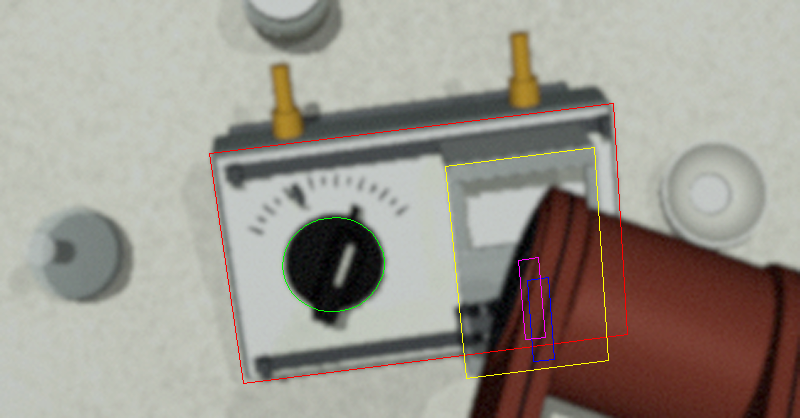

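```bash
cat >> h.py <<'E'
def pan(name,uv,h,F,o,m=None):
    q=onplane(name,uv,o+F[:,2]*h,F[:,2],m); return F.T@(q-o)
E
python3 - <<'E'
from h import *
tz=lambda u,v:((u+.5)/2.46-.5+190,(v+.5)/2.46-.5+225)
F,o=frame(.106,(515,47,92))
for n,uv,h in [('mark',(297,195),15),('mark end',(303,207),15),('ptr tip',(358,208),14.5),('line a',(350,245),44),('line b',(338,287),44)]:
    p=pan('top',tz(*uv),h,F,o); print(n,p.round(1),np.hypot(*p[:2]).round(1),np.arctan2(p[1],p[0]).round(3))
a=pan('top',tz(350,245),44,F,o)-pan('top',tz(338,287),44,F,o);print('line',np.arctan2(a[1],a[0]))
print(goto((505,45,245)))
E
python3 - <<'E'
import cv2
im=cv2.imread('pics/t2r.png')[285:370,290:375]
cv2.imwrite('pics/t2k.png',cv2.convertScaleAbs(cv2.resize(im,None,fx=7,fy=7,interpolation=cv2.INTER_CUBIC),alpha=1.6))
E
```

```text
mark [56.9 18.7 15. ] 59.9 0.318
mark end [47.5 15.7 15. ] 50.0 0.319
ptr tip [ 41.4 -22.2  14.5] 47.0 -0.493
line a [ 27.3 -13.2  44. ] 30.3 -0.451
line b [-2.5 -1.6 44. ] 3.0 -2.579
line -0.3721690343155469
{'d': array([-0.0432,  0.1329, -0.0963]), 'j6': np.float64(-2.0316453778041814)}
```

View pics/t2k.png

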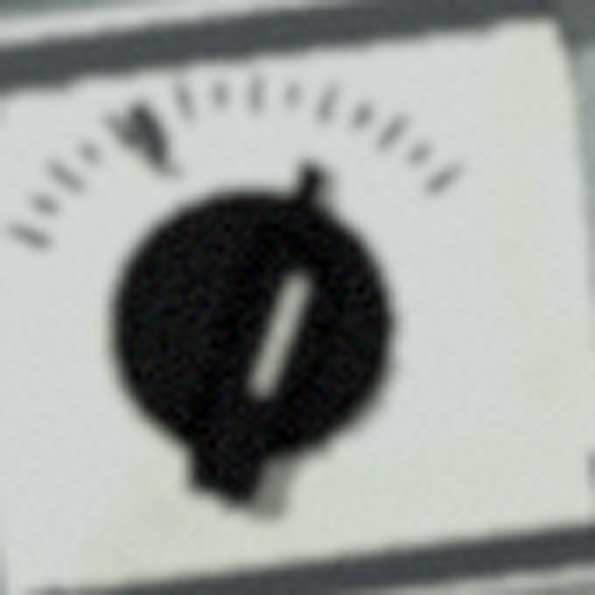

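Call:
{"fn": "arm_command", "kwargs": {
  "series": [
    {"hand": -0.2,"x": 0,"y": 0,"z": 0,"spin": 0},
    {"hand": -0.2,"x": 0,"y": 0,"z": 0,"spin": 0},
    {"hand": -0.2,"x": 0,"y": 0,"z": 0,"spin": 0},
    {"hand": -0.2,"x": 0,"y": 0,"z": -0.03,"spin": 0},
    {"hand": -0.2,"x": 0,"y": 0,"z": -0.07,"spin": 0},
    {"hand": -0.2,"x": -0.015,"y": 0.04,"z": -0.096,"spin": 0},
    {"hand": -0.2,"x": -0.03,"y": 0.08,"z": -0.096,"spin": 0},
    {"hand": -0.2,"x": -0.04,"y": 0.115,"z": -0.096,"spin": 0},
    {"hand": -0.2,"x": -0.043,"y": 0.133,"z": -0.096,"spin": 0},
    {"hand": -0.2,"x": -0.043,"y": 0.133,"z": -0.096,"spin": 0},
    {"hand": -0.2,"x": -0.043,"y": 0.133,"z": -0.096,"spin": 0}
  ]
}}

```text
clock: 5.85
position: [503.2, 45.0, 244.1]
tcp_rot: [-0.054, 0.999, -0.0, -0.0]
ft_force: [0.3, 0.1, 0.2]
opening: 51.4
```

```bash
cat > look.py <<'E'
from h import *
import sys
k=sys.argv[1]
s=r.read_state();print(s['clock'],s['position'].round(1),s['opening'],s['joints'].round(2))
m=vision.camera_model('wrist'); im=vision.get_image('wrist')
cv2.imwrite(f'pics/w{k}.png',im[:,:,::-1]); np.savez(f'w{k}.npz',im=im,**m)
F,o=frame(.106,(515,47,92))
P=pts(lock=.008)
overlay('wrist',im,F,o,P,(170,140,490,380),2.5,f'pics/w{k}o.png',m,1.2)
E
python3 look.py 3
```

```text
5.85 [503.2  45.  244.1] 51.38154550422343 [-0.07 -0.07  1.83 -0.    1.39 -1.74]
```

View pics/w3o.png

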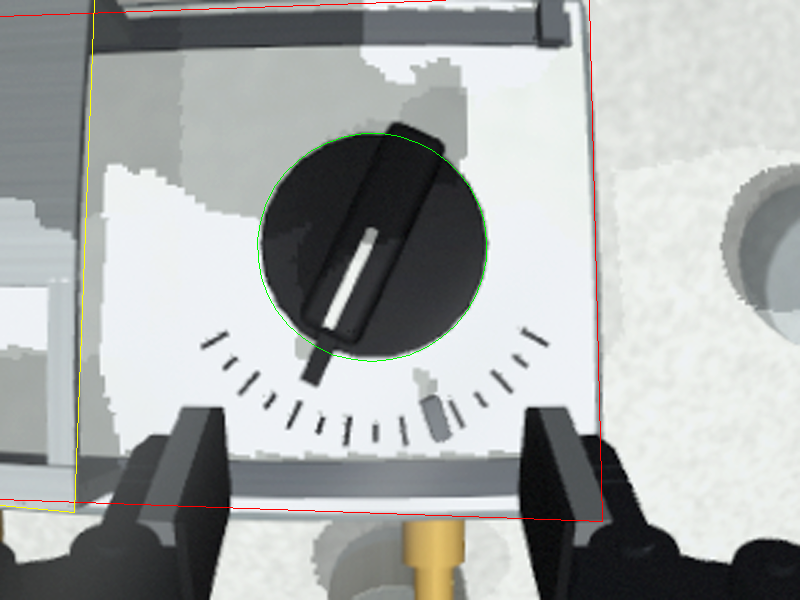

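```bash
cat > ang.py <<'E'
from h import *
import sys
k=sys.argv[1]; d=np.load(f'w{k}.npz'); m={q:d[q] for q in ('intrinsics','position','rotation')}
F,o=frame(.106,(515,47,92))
for a in sys.argv[2:]:
    n,u,v,h=a.split(','); uv=((float(u)+.5)/2.5-.5+170,(float(v)+.5)/2.5-.5+140)
    p=pan('wrist',uv,float(h),F,o,m); print(n,p.round(1),np.hypot(*p[:2]).round(1),np.arctan2(p[1],p[0]).round(3))
E
python3 ang.py 3 tip,312,383,14.5 tipbase,327,352,14.5 mark,436,418,15 markin,430,399,15 markout,440,440,15 la,370,232,44 lb,330,325,44 barend1,416,135,44 barend2,330,338,44
python3 - <<'E'
from h import *
F,o=frame(.106,(515,47,92))
for th in (-.45,-.43,.31,.33):
    d=F@[np.cos(th),np.sin(th),0]; print(th, goto((500.7,45.4,119),(-d[1],d[0])))
E
```

```text
tip [ 42.9 -18.3  14.5] 46.6 -0.403
tipbase [ 33.3 -13.7  14.5] 36.0 -0.389
mark [53.6 19.7 15. ] 57.1 0.352
markin [47.8 17.9 15. ] 51.0 0.358
markout [60.4 20.9 15. ] 64.0 0.334
la [ 0.3 -0.4 44. ] 0.5 -0.907
lb [ 26.1 -11.4  44. ] 28.5 -0.41
barend1 [-27.4  12.6  44. ] 30.2 2.71
barend2 [ 29.7 -11.3  44. ] 31.8 -0.365
-0.45 {'d': array([0.0025, 0.0008, 0.1252]), 'spin': [np.float64(28.1), np.float64(-151.9), np.float64(208.1)], 'j6': np.float64(-1.7444321968817795)}
-0.43 {'d': array([0.0025, 0.0008, 0.1252]), 'spin': [np.float64(26.9), np.float64(-153.1), np.float64(206.9)], 'j6': np.float64(-1.7444321968817795)}
0.31 {'d': array([0.0025, 0.0008, 0.1252]), 'spin': [np.float64(-19.4), np.float64(-199.4), np.float64(160.6)], 'j6': np.float64(-1.7444321968817795)}
0.33 {'d': array([0.0025, 0.0008, 0.1252]), 'spin': [np.float64(-20.7), np.float64(-200.7), np.float64(159.3)], 'j6': np.float64(-1.7444321968817795)}
```

Call:
{"fn": "arm_command", "kwargs": {
  "series": [
    {"hand": -0.2,"x": 0.002,"y": 0.001,"z": 0.03,"spin": 10},
    {"hand": -0.2,"x": 0.002,"y": 0.001,"z": 0.06,"spin": 20},
    {"hand": -0.2,"x": 0.0025,"y": 0.001,"z": 0.085,"spin": 25},
    {"hand": -0.2,"x": 0.0025,"y": 0.001,"z": 0.105,"spin": 25},
    {"hand": -0.2,"x": 0.0025,"y": 0.001,"z": 0.118,"spin": 25},
    {"hand": -0.2,"x": 0.0025,"y": 0.001,"z": 0.124,"spin": 25},
    {"hand": -0.2,"x": 0.0025,"y": 0.001,"z": 0.124,"spin": 25},
    {"hand": 0.3,"x": 0.0025,"y": 0.001,"z": 0.124,"spin": 25},
    {"hand": 1,"x": 0.0025,"y": 0.001,"z": 0.124,"spin": 25},
    {"hand": 1,"x": 0.0025,"y": 0.001,"z": 0.124,"spin": 25},
    {"hand": 1,"x": 0.0025,"y": 0.001,"z": 0.124,"spin": 25}
  ],
  "force": 30
}}

```text
clock: 7.28
position: [500.9, 44.5, 121.6]
tcp_rot: [0.163, 0.987, -0.002, 0.0]
ft_force: [-5.4, -11.1, 6.1]
opening: 19.8
```

```bash
python3 look.py 4; python3 -c "
from h import *
print(r.read_state()['wrist_torque'])"
```

```text
7.275 [500.9  44.5 121.6] 19.813064582913146 [-0.07  0.05  1.95 -0.    1.14 -1.31]
[-1.37027335  0.72915608  0.05423823]
```

View pics/w4.png

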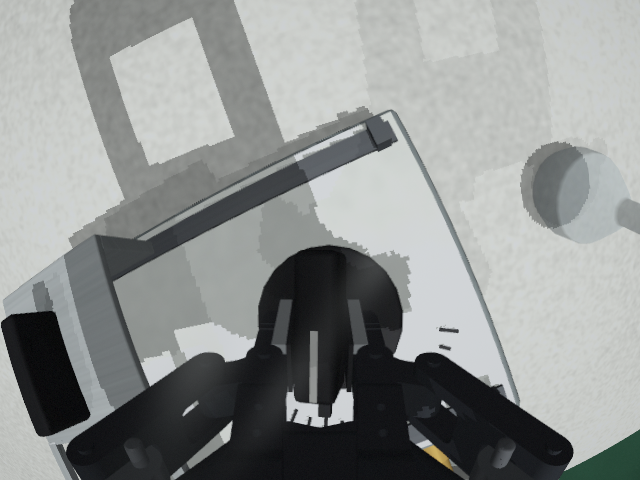

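Call:
{"fn": "arm_command", "kwargs": {
  "series": [
    {"hand": 1,"x": 0,"y": 0,"z": 0,"spin": -3},
    {"hand": 1,"x": 0,"y": 0,"z": 0,"spin": -7},
    {"hand": 1,"x": 0,"y": 0,"z": 0,"spin": -12},
    {"hand": 1,"x": 0,"y": 0,"z": 0,"spin": -17},
    {"hand": 1,"x": 0,"y": 0,"z": 0,"spin": -22},
    {"hand": 1,"x": 0,"y": 0,"z": 0,"spin": -27},
    {"hand": 1,"x": 0,"y": 0,"z": 0,"spin": -32},
    {"hand": 1,"x": 0,"y": 0,"z": 0,"spin": -37},
    {"hand": 1,"x": 0,"y": 0,"z": 0,"spin": -42},
    {"hand": 1,"x": 0,"y": 0,"z": 0,"spin": -45},
    {"hand": 1,"x": 0,"y": 0,"z": 0,"spin": -47},
    {"hand": 1,"x": 0,"y": 0,"z": 0,"spin": -47},
    {"hand": 1,"x": 0,"y": 0,"z": 0,"spin": -47}
  ]
}}

```text
clock: 8.95
position: [500.6, 44.5, 122.4]
tcp_rot: [-0.243, 0.97, -0.002, -0.001]
ft_force: [-10.4, -7.3, 14.0]
opening: 17.2
```

```bash
python3 look.py 5; python3 -c "
from h import *
print(r.read_state()['wrist_torque'])
t=vision.get_image('top'); cv2.imwrite('pics/t5.png',t[:,:,::-1])"
```

```text
8.95 [500.6  44.5 122.4] 17.248985420267793 [-0.07  0.05  1.95 -0.01  1.15 -2.13]
[-2.62975717  1.11362294 -0.79134226]
```

View pics/w5.png

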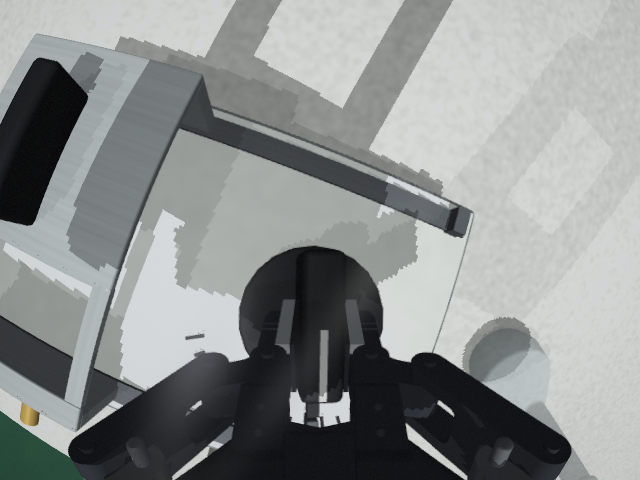

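Call:
{"fn": "arm_command", "kwargs": {
  "series": [
    {"hand": 0.2,"x": 0,"y": 0,"z": 0,"spin": 0},
    {"hand": -0.2,"x": 0,"y": 0,"z": 0,"spin": 0},
    {"hand": -0.2,"x": 0,"y": 0,"z": 0,"spin": 0},
    {"hand": -0.2,"x": 0,"y": 0,"z": -0.02,"spin": 0},
    {"hand": -0.2,"x": 0,"y": 0,"z": -0.05,"spin": 0},
    {"hand": -0.2,"x": 0,"y": 0,"z": -0.09,"spin": 8},
    {"hand": -0.2,"x": 0,"y": 0,"z": -0.12,"spin": 17},
    {"hand": -0.2,"x": 0,"y": 0,"z": -0.124,"spin": 22},
    {"hand": -0.2,"x": 0,"y": 0,"z": -0.124,"spin": 22},
    {"hand": -0.2,"x": 0,"y": 0,"z": -0.124,"spin": 22}
  ]
}}

```text
clock: 10.3
position: [500.4, 46.8, 243.5]
tcp_rot: [-0.055, 0.998, 0.0, -0.001]
ft_force: [0.6, 0.2, -0.9]
opening: 51.1
```

```bash
python3 look.py 6
```

```text
10.3 [500.4  46.8 243.5] 51.12492674431649 [-0.06 -0.08  1.83  0.    1.39 -1.74]
```

View pics/w6o.png

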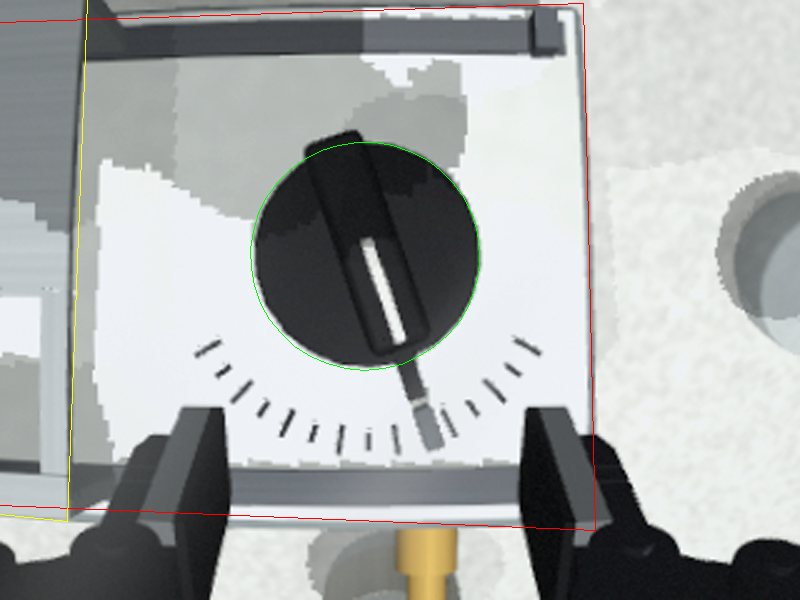

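```bash
python3 ang.py 6 tip,420,400,14.5 tipbase,406,362,14.5 mark,430,428,15 markin,423,408,15 markout,435,448,15 la,368,242,44 lb,400,341,44
python3 -c "
import cv2
im=cv2.imread('pics/w6.png')[270:330,310:370]
cv2.imwrite('pics/w6k.png',cv2.resize(im,None,fx=9,fy=9,interpolation=cv2.INTER_CUBIC))"
```

```text
tip [45.3 17.2 14.5] 48.4 0.362
tipbase [33.6 12.8 14.5] 36.0 0.365
mark [53.9 20.2 15. ] 57.6 0.359
markin [47.8 18.1 15. ] 51.1 0.361
markout [60.1 21.8 15. ] 64.0 0.347
la [ 0.3  1.3 44. ] 1.3 1.369
lb [27.7 10.1 44. ] 29.5 0.351
```

View pics/w6k.png

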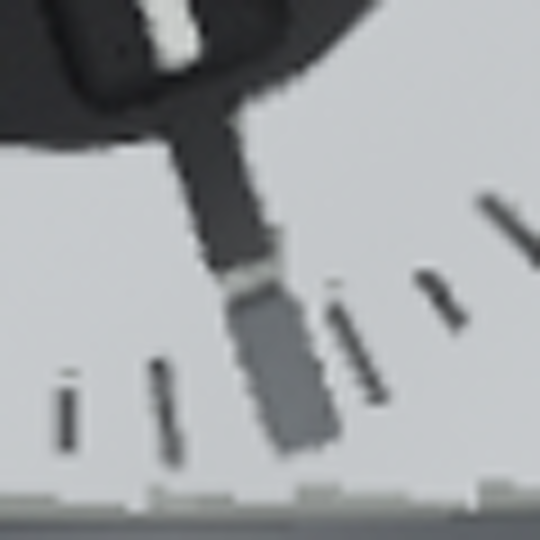

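```bash
python3 -c "
from h import *
print(goto((476.7,-91.9,150),(-.108,.994)))"
```

```text
{'d': array([ 0.0385, -0.1353,  0.0934]), 'spin': [np.float64(0.1), np.float64(-179.9), np.float64(180.1)], 'j6': np.float64(-1.7440654574024457)}
```

Call:
{"fn": "arm_command", "kwargs": {
  "series": [
    {"hand": -0.2,"x": 0.01,"y": -0.035,"z": 0,"spin": 0},
    {"hand": -0.2,"x": 0.025,"y": -0.08,"z": 0,"spin": 0},
    {"hand": -0.2,"x": 0.035,"y": -0.12,"z": 0.01,"spin": 0},
    {"hand": -0.2,"x": 0.0385,"y": -0.1353,"z": 0.03,"spin": 0},
    {"hand": -0.2,"x": 0.0385,"y": -0.1353,"z": 0.045,"spin": 0},
    {"hand": -0.2,"x": 0.0385,"y": -0.1353,"z": 0.045,"spin": 0}
  ]
}}

```text
clock: 11.1
position: [476.0, -91.0, 197.4]
tcp_rot: [-0.054, 0.999, 0.001, -0.002]
ft_force: [0.1, 1.2, 0.6]
opening: 50.9
```

```bash
python3 look.py 7
```

```text
11.1 [476.  -91.  197.4] 50.93403456617372 [-0.35 -0.08  1.93  0.    1.3  -2.03]
```

View pics/w7.png

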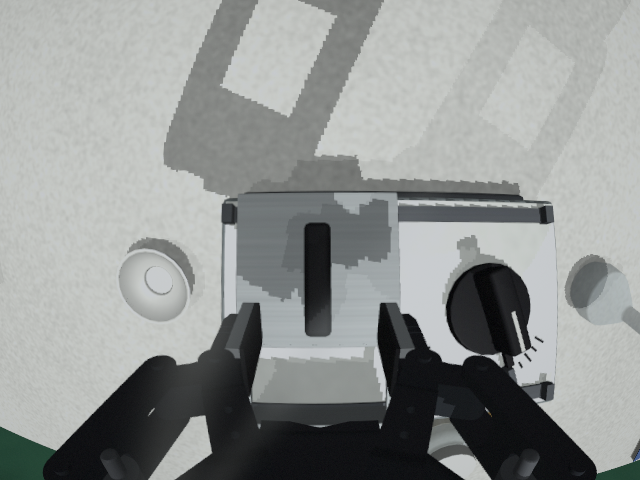

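Fin sits centred between the jaws (≈(317,280)). Descend and grip.

Call:
{"fn": "arm_command", "kwargs": {
  "series": [
    {"hand": -0.2,"x": 0,"y": 0,"z": 0.02,"spin": 0},
    {"hand": -0.2,"x": 0,"y": 0,"z": 0.04,"spin": 0},
    {"hand": -0.2,"x": 0,"y": 0,"z": 0.048,"spin": 0},
    {"hand": -0.2,"x": 0,"y": 0,"z": 0.048,"spin": 0},
    {"hand": 1,"x": 0,"y": 0,"z": 0.048,"spin": 0},
    {"hand": 1,"x": 0,"y": 0,"z": 0.048,"spin": 0},
    {"hand": 1,"x": 0,"y": 0,"z": 0.048,"spin": 0},
    {"hand": 1,"x": 0,"y": 0,"z": 0.048,"spin": 0}
  ],
  "force": 30
}}

```text
clock: 12.15
position: [477.7, -92.1, 152.3]
tcp_rot: [-0.054, 0.999, -0.0, 0.001]
ft_force: [-0.7, 0.0, 5.0]
opening: 13.2
```

Call:
{"fn": "arm_command", "kwargs": {
  "series": [
    {"hand": 1,"x": 0,"y": 0.006,"z": 0,"spin": 0},
    {"hand": 1,"x": 0,"y": 0.016,"z": 0,"spin": 0},
    {"hand": 1,"x": 0,"y": 0.028,"z": 0,"spin": 0},
    {"hand": 1,"x": 0,"y": 0.04,"z": 0,"spin": 0},
    {"hand": 1,"x": 0,"y": 0.053,"z": 0,"spin": 0},
    {"hand": 1,"x": 0,"y": 0.066,"z": 0,"spin": 0},
    {"hand": 1,"x": 0,"y": 0.079,"z": 0,"spin": 0},
    {"hand": 1,"x": 0,"y": 0.092,"z": 0,"spin": 0},
    {"hand": 1,"x": 0,"y": 0.104,"z": 0,"spin": 0},
    {"hand": 1,"x": 0,"y": 0.114,"z": 0,"spin": 0},
    {"hand": 1,"x": 0,"y": 0.121,"z": 0,"spin": 0},
    {"hand": 1,"x": 0,"y": 0.125,"z": 0,"spin": 0},
    {"hand": 1,"x": 0,"y": 0.125,"z": 0,"spin": 0},
    {"hand": 1,"x": 0,"y": 0.125,"z": 0,"spin": 0}
  ]
}}

```text
clock: 13.9
position: [463.3, 32.3, 152.3]
tcp_rot: [-0.054, 0.999, -0.0, -0.0]
ft_force: [-5.7, -0.5, 10.4]
opening: 13.3
```

Call:
{"fn": "arm_command", "kwargs": {
  "series": [
    {"hand": 1,"x": 0,"y": 0.002,"z": 0,"spin": 0},
    {"hand": 1,"x": 0,"y": 0.003,"z": 0,"spin": 0},
    {"hand": 1,"x": 0,"y": 0.003,"z": 0,"spin": 0}
  ]
}}

```text
clock: 14.28
position: [463.0, 34.8, 152.3]
tcp_rot: [-0.054, 0.999, -0.001, -0.0]
ft_force: [-6.0, -3.4, 10.6]
opening: 13.5
```

Call:
{"fn": "arm_command", "kwargs": {
  "series": [
    {"hand": 1,"x": 0,"y": 0.002,"z": 0,"spin": 0},
    {"hand": 1,"x": 0,"y": 0.003,"z": 0,"spin": 0},
    {"hand": 1,"x": 0,"y": 0.003,"z": 0,"spin": 0}
  ]
}}

```text
clock: 14.65
position: [462.7, 37.8, 152.3]
tcp_rot: [-0.054, 0.999, -0.001, -0.0]
ft_force: [-5.3, -3.1, 10.5]
opening: 13.1
```

Call:
{"fn": "arm_command", "kwargs": {
  "series": [
    {"hand": 1,"x": 0,"y": 0.001,"z": 0,"spin": 0},
    {"hand": 1,"x": 0,"y": 0.002,"z": 0,"spin": 0},
    {"hand": 1,"x": 0,"y": 0.002,"z": 0,"spin": 0}
  ]
}}

```text
clock: 15.02
position: [462.4, 39.7, 152.2]
tcp_rot: [-0.054, 0.999, -0.001, -0.0]
ft_force: [-5.6, -2.6, 9.5]
opening: 13.2
```

Call:
{"fn": "arm_command", "kwargs": {
  "series": [
    {"hand": 1,"x": 0,"y": 0.001,"z": 0,"spin": 0},
    {"hand": 1,"x": 0,"y": 0.002,"z": 0,"spin": 0},
    {"hand": 1,"x": 0,"y": 0.002,"z": 0,"spin": 0}
  ]
}}

```text
clock: 15.4
position: [462.4, 40.2, 152.3]
tcp_rot: [-0.054, 0.999, -0.002, -0.0]
ft_force: [-5.6, -9.5, 9.8]
opening: 13.5
```

```bash
python3 look.py 8
```

```text
15.4 [462.4  40.2 152.3] 13.524363068820815 [-0.08 -0.09  2.02 -0.    1.21 -1.76]
```

Call:
{"fn": "arm_command", "kwargs": {
  "series": [
    {"hand": -0.2,"x": 0,"y": -0.001,"z": 0,"spin": 0},
    {"hand": -0.2,"x": 0,"y": -0.001,"z": 0,"spin": 0},
    {"hand": -0.2,"x": 0,"y": -0.001,"z": 0,"spin": 0},
    {"hand": -0.2,"x": 0,"y": -0.001,"z": -0.02,"spin": 0},
    {"hand": -0.2,"x": 0,"y": -0.001,"z": -0.05,"spin": 0},
    {"hand": -0.2,"x": 0,"y": -0.001,"z": -0.09,"spin": 0},
    {"hand": -0.2,"x": -0.02,"y": -0.001,"z": -0.11,"spin": 0},
    {"hand": -0.2,"x": -0.02,"y": -0.001,"z": -0.11,"spin": 0},
    {"hand": -0.2,"x": -0.02,"y": -0.001,"z": -0.11,"spin": 0}
  ]
}}

```text
clock: 16.58
position: [481.5, 43.6, 259.8]
tcp_rot: [-0.054, 0.999, 0.0, -0.001]
ft_force: [-1.9, 0.5, -0.2]
opening: 51.0
```

```bash
sed -i 's/lock=.008/lock=.14/' look.py; python3 look.py 9; python3 -c "
from h import *
print(r.read_state()['ft_force'])
t=vision.get_image('top'); cv2.imwrite('pics/t9.png',t[:,:,::-1])"
```

```text
16.575 [481.5  43.6 259.8] 50.99050035153227 [-0.07 -0.14  1.86  0.    1.42 -1.75]
[ 0.19938783  0.67076922 -0.51149589]
```

View pics/w9o.png

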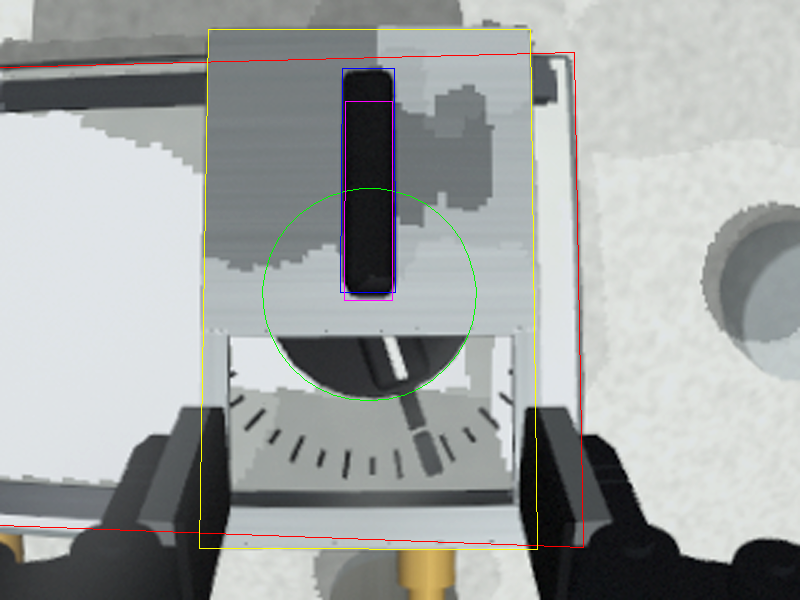

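View pics/t9.png

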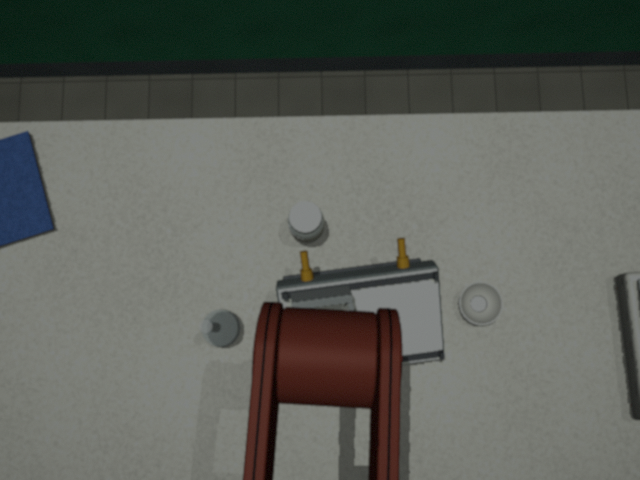

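```bash
python3 ang.py 9 tip,419,428,14.5 markin,422,434,15 mark,429,455,15; python3 -c "
from h import *
print(ticket.sign_off())"
```

```text
tip [45.1 16.7 14.5] 48.1 0.354
markin [47.1 17.6 15. ] 50.3 0.359
mark [54.1 20.  15. ] 57.7 0.354
the job is handed in; nothing more can be done
None
```

The job is done and handed in at about 17 s; the sign-off reports no verdict, so the result below rests on my own last checks.

**What I did:** I gripped the guard's fin and slid the guard back to about 8 mm from its right stop. I then gripped the knob bar and turned it about 43° anticlockwise, from -0.40 to about 0.355 rad. Finally I regrasped the fin and slid the guard home until the force rose at the stop, then released and lifted clear.

**Last checks:**
- **Pointer:** seen through the guard's window, the pointer is at 0.354 rad and the mark at 0.354 to 0.359 rad, under 0.5 mm apart.
- **Guard:** its outline matches the fully home position to about 1–2 mm.
- **Bystanders:** the flask, jar and dish are at the same pixels in the top view as at the start.
- **Mark tab:** measured at 0.35 rad before the turn and 0.354 to 0.359 rad after. The difference is within measuring error.
- **Robot:** it touches nothing; the remaining force reading is below 1 N.

**Disagreements along the way:**
- My first estimate of the panel's position was about 5 mm off, and I corrected it from the wrist view.
- The guard started about 25 mm short of fully home.
- An early triangulation of the fin gave heights that could not be right, so I dropped it.

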